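# Lock the centrifuge rotor's lid with its quarter-turn T-bolt

## Robot

A 6-joint arm with a two-finger parallel gripper is mounted at the origin on the work surface. World frame = base frame: x ahead of the robot, y to its left, z up, the work surface at z = 0. Lengths are in m, angles in degrees, forces in N, time in s.
With the tool pointing down it reaches from about 0.3 to 0.75 m from the base axis. Payload 8.5 kg.
Tool frame: the origin (TCP) lies between the finger pads; the fingertips stand 25 mm ahead of it and the grasp point (between the pads) lies 6 mm ahead of it; x points along the fingers, y is the direction in which the jaws open and shut, and the axes are right-handed (so a half turn about x gives the same grasp; the last joint's range is limited). The gripper opens to 85 mm and grips with 20 to 120 N. Pads are 22 mm wide; open, the fingers measure 114 mm over their backs; the gripper's body (76 mm by 85 mm) begins 54 mm behind the grasp point. The pads swing forward as they close: fully open they stand 13 mm farther back than shut.
Start: joints at [-79.028, 21.807, 74.336, -0, 83.858, -12.336], TCP at [0.218, -0.505, 0.256] pointing down, gripper open.
Joint ranges: [-178.18, 178.18], [-50.72, 133.34], [12.68, 142.11], [-81.47, 261.47], [9.98, 163.14], [-165.26, 165.26]. Speed limits (degrees/s): [136.94, 136.94, 180, 180, 180, 180].

## Interface

Orientations are given as a 3x3 rotation matrix whose columns are the frame's x, y, z axes.
In Python, from rig import sensors, get_image, workorder gives the robot as it stands.
- The arm moves only by the tool arm_command, never from a script. Its argument "plan" is a list that holds one entry, the list of rows, each a list of 6 numbers: the shift along the tool's x, y, z in units of 25 mm (1.0 is 25 mm), then the turn, a rotation vector about the tool's x, y, z in units of 6 degrees (1.0 is 6 degrees). In form: [[[dx, dy, dz, ax, ay, az], ...]]. A call has 1 to 10 rows; each row is the pose to reach, as a shift and turn from the pose commanded when the call began, along the tool's axes at that moment; what a row does not reach only later rows make up. A row lasts 1/10 s, in which the tool goes at most 50 mm and 8.59 degrees, less where a joint would pass 70% of its speed; a pose out of reach is approached as far as the arm can. A call with a gripper value outside its range is refused whole. "jaw" is the closure, from 0 (fully open) to 1 (shut), set as the call begins (left out, the last holds). The fingers move at their own pace and stop on an object; "newtons" is the grip in N (left out, the last holds). Time passes only in rows, so rows that repeat a pose let the fingers close. It gives the time, the measured TCP pose, the force and the opening at its end, in the units of the state.
- sensors.observe(): the state, without advancing time (a new reading comes with each control period).
- get_image(name): name is "scene" or "top"; returns a dict with "img" (384x512x3 uint8, red, green, blue), "fx", "fy", "cx", "cy" (pixels), "dist" ([k1, k2, p1, p2, k3] as OpenCV has them; the pictures are not rectified), "T" (4x4, takes a point from camera to world coordinates). Camera axes: x right, y up, looking along -z (the intrinsics and any distortion apply to the point x, -y, -z); pixel columns grow to the right and rows downward; lengths in m; the calibration is good to about 2 mm. A picture is of the moment at which its call begins. There is no depth.
- workorder.close_job(): hands the job in, once; it reports no verdict.
The state is a dict: "time_s": time; "q": joint angles; "qvel": joint speeds; "joint_efforts": joint torques, N m; "position": TCP position; "tool_rot": TCP orientation; "ft_force": force on the tool from outside, world axes, zero at the start; "wrist_torque": the same for the moment, N m; "grip_width": finger opening in m.
Only numpy, scipy, OpenCV 4.12 (cv2) and the standard library are available. Lean on these libraries where they do the work, as an engineer would, in place of code of your own. Each camera call takes 0.05 s, during which the arm holds its last target. There are 200 camera calls.

## Task

Lock the lid of the centrifuge rotor: take the T-bolt with the flat wing handle out of the parking block, pass its T-head down through the slot in the rotor's lock plate, press it down against the spring and turn it a quarter turn clockwise, then let the spring lift it so that the head seats crosswise under the plate, and let go. Feel your way gently, never forcing anything against the rotor (stay well under 30 N), and leave the other things on the bench standing where they are.

Things in the scene. Friction and masses are not known exactly. Their poses are not given: they have to be found in the camera images.
- rotor: Centrifuge rotor with its lid on: aluminium drum 184 mm across, standing fixed on the bench, origin at the centre of its underside, z up. The flat lid's top is 84 mm high; on it is a square steel lock plate, 76 x 76 mm, top face 92 mm high, with four screw heads 4 mm high, 30 mm from its middle each way. The plate has one slot, long along x, where the T-bolt goes in.
- rotor_top (a point): Rotor centre at the height of the lock plate's top face; x along the slot. The slot is 36.5 mm long (x), 12 mm wide (y), with 1 mm chamfers. NOT EXACT: the plate is clamped up to 5 mm off this centre towards +y or -y (the slot's narrow direction), different each time, and stays there; in x it is central. So find the slot by feel or by eye. Slot walls go 13 mm down.
- follower (a point): Centre of the sprung round follower's top under the slot when free, 12 mm below the plate's top face (rotor centre; it is off sideways with the plate). It pushes up with 2.2 N plus 0.7 N per mm pressed and bottoms hard after 16 mm. The head can turn only while its underside is 21 to 28 mm below the plate's top face (push 8.5 to 13.4 N).
- pocket (a point): Roof of the crosswise pocket in the plate's underside, 8 mm below its top face (off sideways with the plate): 13 mm wide (x), 5 mm deep, along y. The head turns clockwise only (from above), to a hard stop about 4 degrees past the quarter turn; let up within about 6 degrees of crosswise, the follower lifts it into the pocket and holds it with 5 N, its underside 16 mm below the top face.
- bolt_grip (a point): Centre of the T-bolt's black flat wing handle, where to grasp: 40 mm long (x), 12 mm thick (y), 36 mm high (z up). Bolt 74 mm tall, 0.1 kg, upright: steel T-head at the foot 30 (x) x 9.5 (y) x 8 mm, its underside 56 mm below this point, parallel to the wing; then a shank 7.5 mm thick up to the wing's underside, 18 mm below this point. It stands loosely in the parking block.
- bolt_head (a point): Centre of the T-head of the same bolt, 52 mm below the wing's centre, 4 mm above the head's underside; x along the head's 30 mm length, z up the shank.
- rack: Grey parking block, fixed, 130 mm (x) x 50 mm (y) x 30 mm high, origin at the centre of its underside. Two recesses 35 x 14 mm, 22 mm deep (floor 8 mm above the bench), at x = -32 and +32 mm, long along x; the T-bolt stands in one, the plain pin in the other.
- pin_mid (a point): Middle of a locating pin with a round black knob (30 mm across, 70 mm tall in all) standing in the other recess; to be left there.
- bucket_a_mid (a point): Aluminium rotor bucket, 60 mm across, 85 mm tall, 45 mm above its foot; leave alone.
- bucket_b_mid (a point): Aluminium rotor bucket with clear cap, 60 mm across, 112 mm tall, 45 mm above its foot; leave alone.
- bucket_c_mid (a point): Another aluminium rotor bucket with clear cap, same size; leave alone.
- jar_mid (a point): Small screw-cap jar, 40 mm across, 60 mm tall, middle; leave alone.
- beaker_mid (a point): Glass beaker, 64 mm across, 80 mm tall, middle; leave alone.
- tube_mid (a point): Capped sample tube lying on the bench, 95 mm long, 17 mm thick, middle; leave alone.
- wrench_grip (a point): Wrench 140 mm long lying on the bench, its handle; leave alone.
There are look-alikes about, which are no part of the job. There is more than one size of the rotor; the one meant has the size given above.

How it is judged (in metres and radians):
On the way, in this order (a step that is already met when the one before it is completed fails the run):
1. the T-head has passed down through the slot, lengthwise, below the collar of the lock plate (horizontal distance between bolt_head and rotor_top below 0.014 m and z of bolt_head in the frame of rotor_top below -0.0165 m and angle between the x axis of bolt_head and the x axis of rotor_top, either way round below 0.25 rad), for 0.05 s.
2. the head, under the plate, has been turned crosswise to the slot (horizontal distance between bolt_head and rotor_top below 0.014 m and z of bolt_head in the frame of rotor_top below -0.0085 m and angle between the x axis of bolt_head and the y axis of rotor_top, either way round below 0.14 rad), for 0.1 s.
At the end, for the whole second after the job is handed in: The T-head's centre is 12 mm (10 to 14.5 mm) below the lock plate's top face, i.e. lifted into the pocket, within 14 mm of the rotor's centre, crosswise to the slot within 0.14 rad, the bolt upright within 0.12 rad, at rest and let go (horizontal distance between bolt_head and rotor_top below 0.014 m and z of bolt_head in the frame of rotor_top between -0.0145 and -0.01 m and angle between the x axis of bolt_head and the y axis of rotor_top, either way round below 0.14 rad and angle between bolt_head's own z axis and vertical below 0.12 rad and linear speed of bolt below 0.02 m/s and contact force between bolt and the fingers below 0.1 N); the robot touches nothing.
It fails at once if the rotor or its lock plate is pressed with more than 30 N (contact force between rotor and anything else above 30 N).
It fails at once if another thing on the bench is moved by more than 25 mm (distance of any of pin_mid, bucket_a_mid, bucket_b_mid, bucket_c_mid, jar_mid, beaker_mid, tube_mid, wrench_grip from where it was at the start of the episode above 0.025 m).
It also fails if it takes over 70 s, if anything falls off the work surface, if the arm or the gripper's body presses on something with over 40 N, if the wrist force passes 120 N, or if a joint passes its speed limit or range.

## Working session

There is one attempt and no reset: what is moved stays moved. The work goes in short steps, Python scripts to look and compute and a tool call to move; the robot and the scene stay as the last step left them, time stands still between calls to the robot, and variables do not carry over. Pictures are saved under pics/ and viewed, about 8 in all and at most 12, crops included, and the job is handed in when it is done.

Besides the shell and the picture viewer there is one more tool, called as name([rows], argument=value, ...), one row to a line, values as JSON. arm_command: Moves the arm, as the interface text tells. Its arguments: {"type":"object","properties":{"plan":{"type":"array","items":{"type":"array","items":{"type":"array","items":{"type":"number"}}}},"jaw":{"type":"number"},"newtons":{"type":"number"}},"required":["plan"]}

```bash
ls; mkdir -p pics; cat > h.py <<'E'
import numpy as np, cv2
from rig import sensors, get_image, workorder
def grab(n,f):
    d=get_image(n); cv2.imwrite('pics/'+f,cv2.cvtColor(d['img'],cv2.COLOR_RGB2BGR)); np.save('pics/'+f[:-4]+'.npy',d,allow_pickle=True); return d
def load(f): return np.load('pics/'+f+'.npy',allow_pickle=True).item()
def K(d): return np.array([[d['fx'],0,d['cx']],[0,d['fy'],d['cy']],[0,0,1.]])
def onplane(d,uv,z):
    uv=np.array(uv,float).reshape(-1,1,2)
    n=cv2.undistortPoints(uv,K(d),np.array(d['dist'],float))[:,0]
    r=np.c_[n[:,0],-n[:,1],-np.ones(len(n))]@d['T'][:3,:3].T
    o=d['T'][:3,3]; return o+r*((z-o[2])/r[:,2])[:,None]
def proj(d,P):
    P=np.array(P,float).reshape(-1,3); c=(P-d['T'][:3,3])@d['T'][:3,:3]
    c=c*[1,-1,-1]; return cv2.projectPoints(c,np.zeros(3),np.zeros(3),K(d),np.array(d['dist'],float))[0][:,0]
E
python3 - <<'E'
from h import *
for n in('scene','top'):
    d=grab(n,n+'0.png'); print(n,d['fx'],d['cx'],d['cy'],d['dist'],d['T'].round(3).tolist())
s=sensors.observe(); print(s)
E
```

```text
pics
scene 365.58450114731846 260.99348253014665 196.5718376509825 [-0.00225639  0.          0.          0.          0.        ] [[0.777, -0.392, 0.492, 1.098], [0.629, 0.509, -0.588, -0.719], [-0.019, 0.767, 0.642, 0.832], [0.0, 0.0, 0.0, 1.0]]
top 403.3586331401754 250.8520693003358 195.7441629150093 [-0.03615316  0.          0.          0.          0.        ] [[-0.014, 0.993, -0.116, 0.394], [-1.0, -0.011, 0.023, -0.032], [0.021, 0.116, 0.993, 1.081], [0.0, 0.0, 0.0, 1.0]]
{'time_s': 0.1, 'q': array([-7.90281638e+01,  2.18371449e+01,  7.43774033e+01, -1.29793294e-03,
        8.38587643e+01, -1.23347099e+01]), 'qvel': array([-0.0747579 , -0.13199808, -0.11137461,  0.10443323,  0.04925305,
        0.01116793]), 'joint_efforts': array([ 4.16946423e-03, -4.49221158e+01, -2.31655151e+01, -1.05510364e-04,
        3.64455758e-03, -2.24223925e-06]), 'position': array([ 0.21756683, -0.50489637,  0.25579107]), 'tool_rot': array([[-2.65642838e-04,  3.95652505e-01, -9.18400253e-01],
       [ 1.25186967e-03, -9.18399434e-01, -3.95652514e-01],
       [-9.99999181e-01, -1.25481968e-03, -2.51339140e-04]]), 'ft_force': array([ 0.06474566,  0.34032411, -0.31101449]), 'wrist_torque': array([ 0.03731369, -0.04537467, -0.0014951 ]), 'grip_width': 0.08542485556899171}
```

View pics/scene0.png

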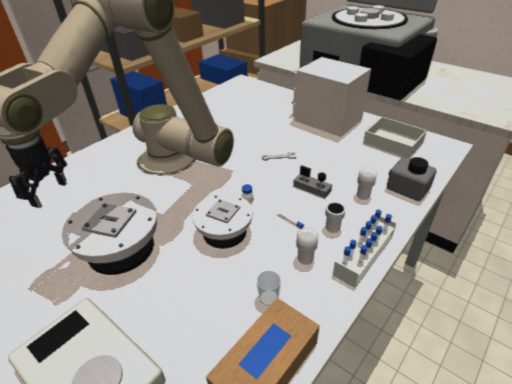

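View pics/top0.png

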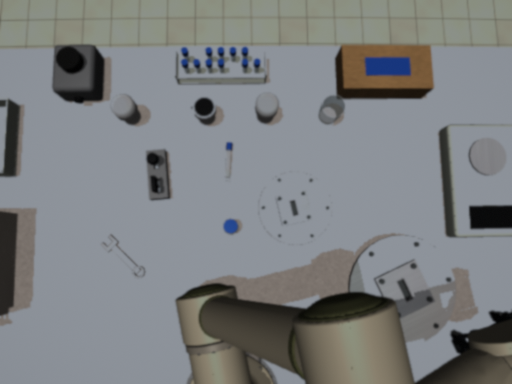

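The rotor at top-view (295,208) is about 74 px across, which matches 184 mm. The larger one at (402,285) is the look-alike. The rack is at (158,174), with a knob at either end. I'll zoom in on both.

```bash
python3 - <<'E'
import cv2,numpy as np
t=cv2.imread('pics/top0.png');s=cv2.imread('pics/scene0.png')
f=lambda im,x,y,w,h,k:cv2.resize(im[y:y+h,x:x+w],None,fx=k,fy=k,interpolation=cv2.INTER_CUBIC)
a=f(t,265,178,60,60,6);b=f(t,130,144,60,60,6)
c=f(s,195,170,60,60,6);e=f(s,285,150,60,60,6)
cv2.imwrite('pics/crop1.png',cv2.resize(np.vstack([np.hstack([a,b]),np.hstack([c,e])]),(600,600)))
E
```

```text
(no output)
```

View pics/crop1.png

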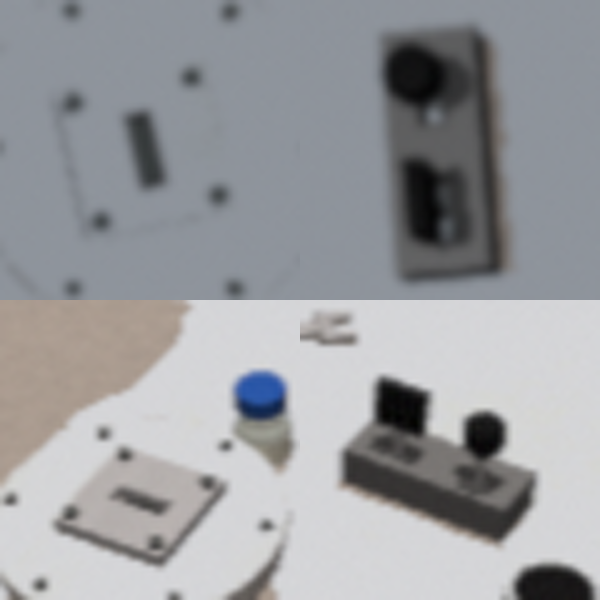

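Crop view (5 px per original px): the slot is at (145,150) and the screws at (72,102), (191,76), (219,195) and (101,220). The wing bolt is in the lower rack recess (around 420,202), and the round knob is the pin. Now I'll measure them.

```bash
python3 - <<'E'
from h import *
t=load('top0');s=load('scene0')
up=lambda p,o:(np.array(p,float)+.5)/5-.5+o
def blob(d,c,r,z,k=.5):
    c=np.array(c); x0,y0=(c-r).round().astype(int); g=d['img'][y0:y0+2*r+1,x0:x0+2*r+1].mean(2)
    w=np.clip(np.median(g)*0.92-g,0,None); yy,xx=np.mgrid[y0:y0+2*r+1,x0:x0+2*r+1]
    p=np.array([(w*xx).sum(),(w*yy).sum()])/w.sum(); return p,onplane(d,p,z)[0]
for d,o,scr,slot in((t,[265,178],[(72,102),(191,76),(219,195),(101,220)],[(123,115),(147,109),(166,186),(141,190)]),
             (s,[195,170],[(125,153),(208,182),(156,243),(71,212)],[(123,187),(172,203),(160,217),(111,200)])):
    P=np.array([blob(d,up(p,o),3,.096)[1] for p in scr]); print('screws',P.round(4).tolist(),P.mean(0).round(4))
    e=P[1]-P[0],P[2]-P[1]; print([ (np.linalg.norm(v).round(4),np.degrees(np.arctan2(v[1],v[0])).round(1)) for v in e])
    S=onplane(d,up(slot,o),.092); print('slot',S.round(4).tolist(),S.mean(0).round(4)); 
    v=(S[2]+S[3]-S[0]-S[1])/2 if d is t else (S[1]+S[2]-S[0]-S[3])/2
    print('dir',np.degrees(np.arctan2(v[1],v[0])))
    # drum outline visible lid top
R=onplane(t,up([(80,33),(175,27),(190,265),(98,275)],[130,144]),.03);print('rack top',R.round(4).tolist(),R.mean(0))
W=onplane(t,up([(104,160),(122,160),(120,243),(138,243)],[130,144]),.082);print('wingtop',W.round(4).tolist())
Ws=onplane(s,up([(75,78),(129,90)],[285,150]),.082);print('wing scene top edge',Ws.round(4).tolist())
Wb=onplane(s,up([(73,121),(125,132)],[285,150]),.046);print('wing scene bottom edge',Wb.round(4).tolist())
Rs=onplane(s,up([(42,153),(75,121),(237,173),(206,211)],[285,150]),.03);print('rack scene',Rs.round(4).tolist(),Rs.mean(0))
# red drum circle fit: lid screw positions
for z,pts in((.084,[(72,10),(230,12),(73,288),(234,288)]),): print('lid screws',onplane(t,up(pts,[265,178]),z).round(4).tolist())
E
```

```text
screws [[0.5024, -0.1241, 0.096], [0.5146, -0.1831, 0.096], [0.4561, -0.195, 0.096], [0.4439, -0.1367, 0.096]] [ 0.4793 -0.1597  0.096 ]
[(np.float64(0.0603), np.float64(-78.3)), (np.float64(0.0597), np.float64(-168.5))]
slot [[0.4966, -0.1495, 0.092], [0.4994, -0.1614, 0.092], [0.4612, -0.1698, 0.092], [0.4594, -0.1574, 0.092]] [ 0.4791 -0.1595  0.092 ]
dir -167.77816647518893
screws [[0.4453, -0.1383, 0.096], [0.5073, -0.1271, 0.096], [0.519, -0.1884, 0.096], [0.4591, -0.2008, 0.096]] [ 0.4827 -0.1637  0.096 ]
[(np.float64(0.063), np.float64(10.3)), (np.float64(0.0624), np.float64(-79.2))]
slot [[0.4619, -0.1574, 0.092], [0.4956, -0.1498, 0.092], [0.4984, -0.1634, 0.092], [0.4644, -0.1705, 0.092]] [ 0.4801 -0.1603  0.092 ]
dir 12.261655975734865
rack top [[0.6418, 0.2212, 0.03], [0.6445, 0.1709, 0.03], [0.5173, 0.1615, 0.03], [0.5126, 0.2095, 0.03]] [0.57905706 0.19077336 0.03      ]
wingtop [[0.5646, 0.1955, 0.082], [0.5645, 0.1865, 0.082], [0.5226, 0.1869, 0.082], [0.5225, 0.1779, 0.082]]
wing scene top edge [[0.5237, 0.1869, 0.082], [0.5621, 0.1978, 0.082]]
wing scene bottom edge [[0.5254, 0.1851, 0.046], [0.5623, 0.1967, 0.046]]
rack scene [[0.518, 0.1579, 0.03], [0.5149, 0.2044, 0.03], [0.6406, 0.2227, 0.03], [0.6455, 0.1728, 0.03]] [0.5797321  0.18944624 0.03      ]
lid screws [[0.5506, -0.1261, 0.084], [0.5488, -0.2056, 0.084], [0.412, -0.1236, 0.084], [0.4108, -0.2033, 0.084]]
```

```bash
cat >> h.py <<'E'
def delta(p,yaw):
    """shift/turn units to reach TCP p with tool pointing down, tool y at world angle yaw"""
    s=sensors.observe(); R=s['tool_rot']; c,n=np.cos(np.radians(yaw)),np.sin(np.radians(yaw))
    y=np.array([c,n,0]);x=np.array([0,0,-1.]);T=np.c_[x,y,np.cross(x,y)]
    r=cv2.Rodrigues(R.T@T)[0].ravel()
    print('d',(R.T@(np.array(p)-s['position'])/.025).round(3),'a',(np.degrees(r)/6).round(3))
def st():
    s=sensors.observe();R=s['tool_rot'];print('t',s['time_s'],'p',s['position'].round(4),'yaw',np.degrees(np.arctan2(R[1,1],R[0,1])).round(2),'tilt',(R[:,0]).round(4),'f',s['ft_force'].round(2),'tq',s['wrist_torque'].round(3),'w',s['grip_width'].round(4),'q6',s['q'][5].round(1))
E
python3 - <<'E'
from h import *
def box(c,yaw,lx,ly,z0,z1):
    a=np.radians(yaw);X=np.array([np.cos(a),np.sin(a)]);Y=np.array([-X[1],X[0]])
    return [[*(np.array(c)+sx*X*lx/2+sy*Y*ly/2),z] for z in(z0,z1) for sx,sy in((1,1),(1,-1),(-1,-1),(-1,1))]
out=[]
for n,o in(('top0',(130,144)),('scene0',(285,150))):
    d=load(n);im=cv2.cvtColor(d['img'],cv2.COLOR_RGB2BGR)[o[1]:o[1]+60,o[0]:o[0]+60]
    im=cv2.resize(im,None,fx=6.5,fy=6.5,interpolation=cv2.INTER_CUBIC)
    for b,col in((box((.543,.186),12,.04,.012,.046,.082),(0,0,255)),(box((.5795,.19),6,.13,.05,0,.03),(0,255,0))):
        q=((proj(d,b)-o+.5)*6.5-.5).round().astype(int)
        for k in(q[:4],q[4:]): cv2.polylines(im,[k.reshape(-1,1,2)],True,col,1)
    out.append(im)
cv2.imwrite('pics/ov.png',np.hstack(out))
delta((.543,.186,.16),-78)
E
```

```text
d [  3.863 -20.226 -22.888] a [ 1.884e+00 -1.000e-03  1.200e-02]
```

View pics/ov.png

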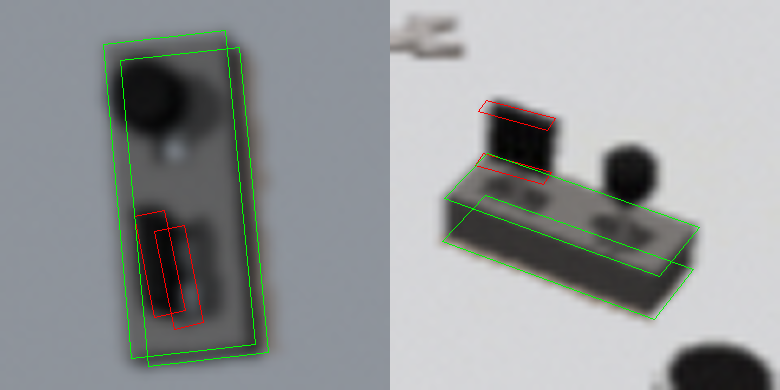

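The overlay shows the wing roughly parallel to the rack (about 7°) and a few mm further towards +x and +y, near (0.546, 0.188). I'm starting the move to above it.

arm_command([
  [[0, -2, -2.26, 0.3, 0, 0], [0, -4, -4.5, 0.6, 0, 0], [0, -6, -6.8, 0.9, 0, 0], [0.5, -8, -9.0, 1.2, 0, 0], [1, -10, -11.3, 1.5, 0, 0], [1.5, -12, -13.6, 1.8, 0, 0], [2, -14, -15.8, 2.1, 0, 0], [2.5, -16, -18.1, 2.4, 0, 0], [3, -18, -20.3, 2.7, 0, 0], [3.8, -20.25, -22.97, 2.7, 0, 0]],
], jaw=0)

```text
time_s: 1.1
position: [0.4295, -0.0537, 0.2084]
tool_rot: [[0.0, 0.123, -0.992], [-0.0, -0.992, -0.123], [-1.0, 0.0, -0.0]]
ft_force: [0.1, -0.4, -0.7]
grip_width: 0.0852
```

```bash
python3 -c "
from h import *
st(); delta((.546,.188,.070),-83)"
```

```text
Traceback (most recent call last):
  File "h.py", line 22, in st
    s=sensors.observe();R=s['tool_rot'];print('t',s['time_s'],'p',s['position'].round(4),'yaw',np.degrees(np.arctan2(R[1,1],R[0,1])).round(2),'tilt',(R[:,0]).round(4),'f',s['ft_force'].round(2),'tq',s['wrist_torque'].round(3),'w',s['grip_width'].round(4),'q6',s['q'][5].round(1))
                                                                                                                                                                                                                                      ^^^^^^^^^^^^^^^^^^^^^
AttributeError: 'float' object has no attribute 'round'
```

arm_command([
  [[0, -1.7, -1.1, 0, 0, 0], [0.5, -3.4, -2.2, 0, 0, 0], [1, -5.1, -3.3, 0, 0, 0], [1.5, -6.8, -4.4, 0, 0, 0], [2, -8.3, -5.3, 0, 0, 0], [2.3, -9.0, -5.8, 0, 0, 0], [2.3, -9.0, -5.8, 0, 0, 0], [2.3, -9.0, -5.8, 0, 0, 0]],
])

```text
time_s: 1.9
position: [0.5448, 0.1854, 0.1507]
tool_rot: [[-0.001, 0.124, -0.992], [-0.0, -0.992, -0.124], [-1.0, 0.0, 0.001]]
ft_force: [-0.7, 0.7, -0.2]
grip_width: 0.0856
```

```bash
sed -i "s/s\['grip_width'\].round(4)/round(s['grip_width'],4)/" h.py; python3 -c "
from h import *
st(); delta((.546,.188,.070),-83)
d=grab('scene','s1.png');cv2.imwrite('pics/s1c.png',cv2.resize(cv2.imread('pics/s1.png')[100:220,240:400],None,fx=5,fy=5,interpolation=cv2.INTER_CUBIC))"
```

```text
t 1.9 p [0.5448 0.1854 0.1507] yaw -82.85 tilt [-1.2e-03 -4.0e-04 -1.0e+00] f [-0.67  0.71 -0.18] tq [ 0.018 -0.011  0.034] w 0.0856 q6 89.9
d [ 3.227 -0.098 -0.065] a [ 0.025  0.012 -0.002]
```

View pics/s1c.png

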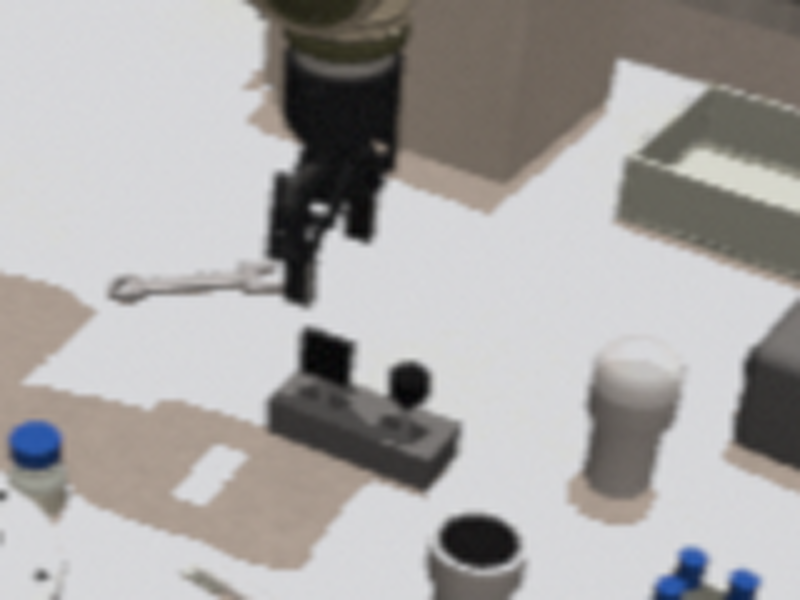

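In the scene crop the open fingers straddle the spot above the wing (wing at 327,355; finger tips at 300,300 and 360,235). I'll descend, then close gently.

arm_command([
  [[1, -0.05, -0.05, 0, 0, 0], [2, -0.1, -0.06, 0, 0, 0], [2.8, -0.1, -0.06, 0, 0, 0], [3.2, -0.1, -0.06, 0, 0, 0], [3.2, -0.1, -0.06, 0, 0, 0], [3.2, -0.1, -0.06, 0, 0, 0]],
])

```text
time_s: 2.55
position: [0.5467, 0.1877, 0.0722]
tool_rot: [[0.001, 0.123, -0.992], [0.0, -0.992, -0.123], [-1.0, 0.0, -0.001]]
ft_force: [0.1, 0.6, -0.0]
grip_width: 0.0855
```

arm_command([
  [[0, 0, 0, 0, 0, 0], [0, 0, 0, 0, 0, 0], [0, 0, 0, 0, 0, 0], [0, 0, 0, 0, 0, 0], [0, 0, 0, 0, 0, 0], [0, 0, 0, 0, 0, 0], [0, 0, 0, 0, 0, 0], [0, 0, 0, 0, 0, 0], [0, 0, 0, 0, 0, 0], [0, 0, 0, 0, 0, 0]],
], jaw=1, newtons=20)

```text
time_s: 3.55
position: [0.5463, 0.1881, 0.0712]
tool_rot: [[0.0, 0.124, -0.992], [0.0, -0.992, -0.124], [-1.0, -0.0, -0.0]]
ft_force: [-0.3, -0.1, 2.6]
grip_width: 0.0115
```

```bash
python3 -c "
from h import *
st(); delta((.546,.188,.070),-83)"
```

```text
t 3.55 p [0.5463 0.1881 0.0712] yaw -82.89 tilt [ 2.e-04  1.e-04 -1.e+00] f [-0.34 -0.05  2.64] tq [ 0.066  0.088 -0.011] w 0.0115 q6 90.2
d [0.049 0.004 0.014] a [ 0.018 -0.002  0.001]
```

arm_command([
  [[0, 0, 0, 0, 0, 0], [0, 0, 0, 0, 0, 0], [-0.5, 0, 0, 0, 0, 0], [-1, 0, 0, 0, 0, 0], [-2, 0, 0, 0, 0, 0], [-3.2, 0, 0, 0, 0, 0], [-4.4, 0, 0, 0, 0, 0], [-5.2, 0, 0, 0, 0, 0], [-5.2, 0, 0, 0, 0, 0], [-5.2, 0, 0, 0, 0, 0]],
], jaw=1, newtons=60)

```text
time_s: 4.55
position: [0.546, 0.188, 0.2012]
tool_rot: [[0.0, 0.124, -0.992], [-0.0, -0.992, -0.124], [-1.0, 0.0, -0.0]]
ft_force: [-0.2, 0.2, -1.8]
grip_width: 0.0112
```

```bash
python3 -c "
from h import *
st(); delta((.4795,-.160,.2),-78.2)"
```

```text
t 4.55 p [0.546  0.188  0.2012] yaw -82.89 tilt [ 2.e-04 -0.e+00 -1.e+00] f [-0.17  0.24 -1.81] tq [-0.024 -0.018  0.025] w 0.0112 q6 90.2
d [ 0.047 13.485  4.363] a [-0.782 -0.002 -0.001]
```

arm_command([
  [[0, 1.6, 0.5, -0.1, 0, 0], [0, 3.2, 1.0, -0.2, 0, 0], [0, 4.8, 1.55, -0.3, 0, 0], [0, 6.4, 2.07, -0.4, 0, 0], [0, 8.0, 2.6, -0.5, 0, 0], [0, 9.6, 3.1, -0.6, 0, 0], [0, 11.2, 3.6, -0.7, 0, 0], [0, 12.6, 4.1, -0.78, 0, 0], [0, 13.49, 4.36, -0.78, 0, 0], [0, 13.49, 4.36, -0.78, 0, 0]],
])

```text
time_s: 5.55
position: [0.479, -0.1623, 0.1998]
tool_rot: [[-0.002, 0.201, -0.98], [0.001, -0.98, -0.201], [-1.0, -0.001, 0.002]]
ft_force: [-0.3, 0.8, -0.6]
grip_width: 0.011
```

arm_command([
  [[0.4, 0, 0, 0, 0, 0], [0.8, 0, 0, 0, 0, 0], [1, 0, 0, 0, 0, 0], [1, 0, 0, 0, 0, 0]],
])

```text
time_s: 5.95
position: [0.4796, -0.159, 0.1749]
tool_rot: [[-0.002, 0.205, -0.979], [0.001, -0.979, -0.205], [-1.0, -0.002, 0.002]]
ft_force: [-0.5, 0.7, -1.9]
grip_width: 0.0112
```

```bash
python3 -c "
from h import *
st(); delta((.4795,-.160,.175),-78.2)
out=[]
for n,(x,y) in (('scene',(170,130)),('top',(245,150))):
    d=grab(n,n+'2.png');im=cv2.imread('pics/'+n+'2.png')
    out.append(cv2.resize(im[y:y+110,x:x+100],None,fx=4,fy=4,interpolation=cv2.INTER_CUBIC))
cv2.imwrite('pics/c2.png',np.hstack(out))"
```

```text
t 5.95 p [ 0.4796 -0.159   0.1749] yaw -78.15 tilt [-0.0021  0.0013 -1.    ] f [-0.48  0.71 -1.92] tq [-0.044 -0.011 -0.021] w 0.0112 q6 46.4
d [-0.003  0.036  0.012] a [0.009 0.017 0.017]
```

View pics/c2.png

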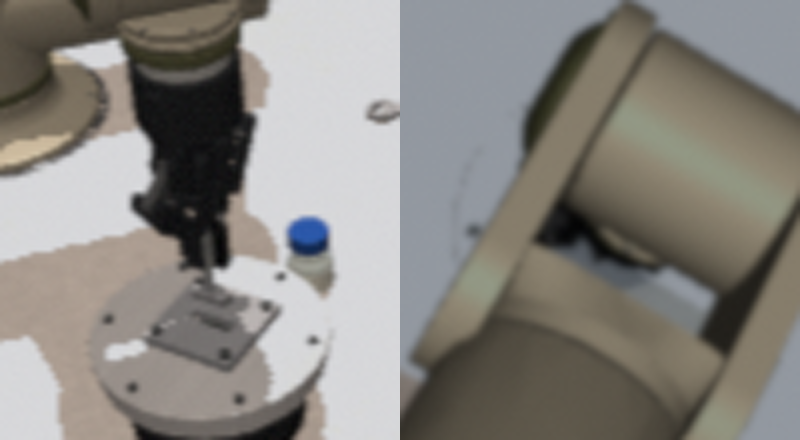

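The scene crop shows the bolt held upright, with its shank at (207,250) and head at (212,292), just above the slot at (212,320). I'll overlay the expected head box to check the grip offset.

```bash
cat >> h.py <<'E'
def box(c,yaw,lx,ly,z0,z1):
    a=np.radians(yaw);X=np.array([np.cos(a),np.sin(a)]);Y=np.array([-X[1],X[0]])
    return [[*(np.array(c)+sx*X*lx/2+sy*Y*ly/2),z] for z in(z0,z1) for sx,sy in((1,1),(1,-1),(-1,-1),(-1,1))]
def overlay(d,boxes,o,w,k,f):
    im=cv2.cvtColor(d['img'],cv2.COLOR_RGB2BGR)[o[1]:o[1]+w,o[0]:o[0]+w]
    im=cv2.resize(im,None,fx=k,fy=k,interpolation=cv2.INTER_CUBIC)
    for b,col in boxes:
        q=((proj(d,b)-o+.5)*k-.5).round().astype(int)
        for r in(q[:4],q[4:]): cv2.polylines(im,[r.reshape(-1,1,2)],True,col,1)
    cv2.imwrite(f,im)
E
python3 - <<'E'
from h import *
d=load('scene2');c=(.4796,-.159)
overlay(d,[(box(c,11.85,.03,.0095,.113,.121),(0,0,255)),(box((.4795,-.16),11.8,.0365,.012,.092,.092),(0,255,0)),(box((.4795,-.16),11.8,.076,.076,.092,.092),(0,255,0))],(197,178),50,12,'pics/c3.png')
E
```

```text
(no output)
```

View pics/c3.png

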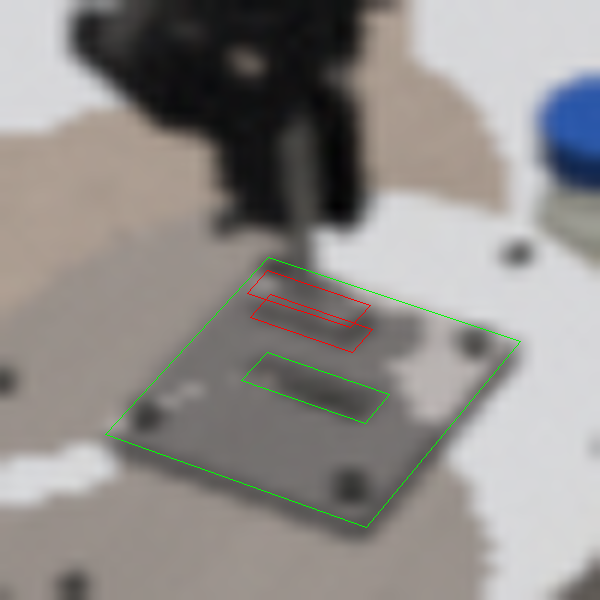

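Head and slot line up within about 1 mm. From the grasp height, the head should touch the plate top at TCP z ≈ 0.155. I'll go to just above that, then creep.

arm_command([
  [[0.3, 0.03, 0.01, 0, 0, 0], [0.55, 0.03, 0.01, 0, 0, 0], [0.65, 0.03, 0.01, 0, 0, 0], [0.7, 0.03, 0.01, 0, 0, 0], [0.74, 0.03, 0.01, 0, 0, 0], [0.78, 0.03, 0.01, 0, 0, 0], [0.82, 0.03, 0.01, 0, 0, 0], [0.84, 0.03, 0.01, 0, 0, 0], [0.86, 0.03, 0.01, 0, 0, 0], [0.86, 0.03, 0.01, 0, 0, 0]],
])

```text
time_s: 7.05
position: [0.4798, -0.1608, 0.1546]
tool_rot: [[0.0, 0.204, -0.979], [-0.0, -0.979, -0.204], [-1.0, 0.0, -0.0]]
ft_force: [0.7, 0.0, -0.6]
grip_width: 0.0112
```

```bash
python3 -c "
from h import *
st(); delta((.4795,-.160,.15),-78.2)"
```

```text
t 7.05 p [ 0.4798 -0.1608  0.1546] yaw -78.21 tilt [ 0. -0. -1.] f [ 0.73  0.04 -0.63] tq [ 0.025 -0.025 -0.013] w 0.0112 q6 46.3
d [ 0.185 -0.035  0.004] a [-0.002 -0.    -0.   ]
```

arm_command([
  [[0.02, -0.02, 0, 0, 0, 0], [0.04, -0.03, 0, 0, 0, 0], [0.06, -0.03, 0, 0, 0, 0], [0.08, -0.03, 0, 0, 0, 0], [0.1, -0.03, 0, 0, 0, 0], [0.1, -0.03, 0, 0, 0, 0]],
])

```text
time_s: 7.65
position: [0.4796, -0.1601, 0.1521]
tool_rot: [[-0.0, 0.204, -0.979], [0.0, -0.979, -0.204], [-1.0, -0.0, 0.0]]
ft_force: [0.4, 0.3, -0.7]
grip_width: 0.0113
```

arm_command([
  [[0.02, 0, 0, 0, 0, 0], [0.04, 0, 0, 0, 0, 0], [0.06, 0, 0, 0, 0, 0], [0.08, 0, 0, 0, 0, 0], [0.1, 0, 0, 0, 0, 0], [0.12, 0, 0, 0, 0, 0], [0.14, 0, 0, 0, 0, 0], [0.16, 0, 0, 0, 0, 0]],
])

```text
time_s: 8.45
position: [0.4796, -0.1601, 0.1481]
tool_rot: [[0.0, 0.204, -0.979], [-0.0, -0.979, -0.204], [-1.0, 0.0, -0.0]]
ft_force: [-0.6, -0.3, -1.5]
grip_width: 0.011
```

arm_command([
  [[0.03, 0, 0, 0, 0, 0], [0.06, 0, 0, 0, 0, 0], [0.1, 0, 0, 0, 0, 0], [0.14, 0, 0, 0, 0, 0], [0.18, 0, 0, 0, 0, 0], [0.22, 0, 0, 0, 0, 0], [0.26, 0, 0, 0, 0, 0], [0.3, 0, 0, 0, 0, 0], [0.34, 0, 0, 0, 0, 0], [0.34, 0, 0, 0, 0, 0]],
])

```text
time_s: 9.45
position: [0.4797, -0.1601, 0.1397]
tool_rot: [[0.0, 0.204, -0.979], [-0.0, -0.979, -0.204], [-1.0, 0.0, -0.0]]
ft_force: [0.1, 0.3, 3.4]
grip_width: 0.0114
```

The spring force fits the model: about 3.7 N expected, 3.4 N measured. I'll continue into the turning window.

arm_command([
  [[0.04, 0, 0, 0, 0, 0], [0.08, 0, 0, 0, 0, 0], [0.12, 0, 0, 0, 0, 0], [0.16, 0, 0, 0, 0, 0], [0.2, 0, 0, 0, 0, 0], [0.24, 0, 0, 0, 0, 0], [0.28, 0, 0, 0, 0, 0], [0.32, 0, 0, 0, 0, 0], [0.36, 0, 0, 0, 0, 0], [0.36, 0, 0, 0, 0, 0]],
])

```text
time_s: 10.45
position: [0.4797, -0.1601, 0.131]
tool_rot: [[0.001, 0.204, -0.979], [-0.0, -0.979, -0.204], [-1.0, 0.0, -0.0]]
ft_force: [-1.3, 1.5, 9.4]
grip_width: 0.0111
```

```bash
python3 -c "
from h import *
st()"
```

```text
t 10.45 p [ 0.4797 -0.1601  0.131 ] yaw -78.21 tilt [ 5.e-04 -3.e-04 -1.e+00] f [-1.26  1.45  9.42] tq [ 0.378  0.433 -0.059] w 0.0111 q6 46.3
```

arm_command([
  [[0, 0, 0, 0.6, 0, 0], [0, 0, 0, 1.2, 0, 0], [0, 0, 0, 1.8, 0, 0], [0, 0, 0, 2.4, 0, 0], [0, 0, 0, 3.0, 0, 0], [0, 0, 0, 3.6, 0, 0], [0, 0, 0, 4.2, 0, 0], [0, 0, 0, 4.8, 0, 0], [0, 0, 0, 5, 0, 0]],
])

```text
time_s: 11.35
position: [0.4803, -0.1607, 0.1314]
tool_rot: [[0.002, -0.314, -0.949], [-0.002, -0.949, 0.314], [-1.0, 0.001, -0.003]]
ft_force: [0.1, -1.5, 9.7]
grip_width: 0.0115
```

```bash
python3 -c "
from h import *
st()"
```

```text
t 11.35 p [ 0.4803 -0.1607  0.1314] yaw -108.32 tilt [ 0.0023 -0.0019 -1.    ] f [ 0.09 -1.46  9.69] tq [-0.1    0.176  0.04 ] w 0.0115 q6 76.4
```

Turning freely. I'll continue another 54°.

arm_command([
  [[0, 0, 0, 0.9, 0, 0], [0, 0, 0, 1.8, 0, 0], [0, 0, 0, 2.7, 0, 0], [0, 0, 0, 3.6, 0, 0], [0, 0, 0, 4.5, 0, 0], [0, 0, 0, 5.4, 0, 0], [0, 0, 0, 6.3, 0, 0], [0, 0, 0, 7.2, 0, 0], [0, 0, 0, 8.1, 0, 0], [0, 0, 0, 9, 0, 0]],
])

```text
time_s: 12.35
position: [0.4802, -0.1606, 0.1314]
tool_rot: [[0.002, -0.953, -0.302], [-0.002, -0.302, 0.953], [-1.0, -0.001, -0.002]]
ft_force: [-1.6, 0.0, 8.8]
grip_width: 0.0114
```

```bash
python3 -c "
from h import *
st();delta((.4797,-.1601,.131),-168.2)"
```

```text
t 12.35 p [ 0.4802 -0.1606  0.1314] yaw -162.43 tilt [ 0.002  -0.0016 -1.    ] f [-1.59  0.01  8.83] tq [0.052 0.343 0.024] w 0.0114 q6 130.5
d [0.014 0.013 0.026] a [ 0.962 -0.02   0.015]
```

arm_command([
  [[0, 0, 0, 0.3, 0, 0], [0, 0, 0, 0.6, 0, 0], [0, 0, 0, 0.9, 0, 0], [0, 0, 0, 1.05, 0, 0], [0, 0, 0, 1.05, 0, 0], [0, 0, 0, 1.05, 0, 0]],
])

```text
time_s: 12.95
position: [0.4793, -0.1604, 0.1313]
tool_rot: [[-0.0, -0.98, -0.2], [-0.001, -0.2, 0.98], [-1.0, 0.001, -0.001]]
ft_force: [-4.6, 0.1, 11.8]
grip_width: 0.0114
```

```bash
python3 -c "
from h import *
st()"
```

```text
t 12.95 p [ 0.4793 -0.1604  0.1313] yaw -168.49 tilt [-4.0e-04 -1.1e-03 -1.0e+00] f [-4.64  0.09 11.76] tq [0.077 1.044 0.108] w 0.0114 q6 136.6
```

arm_command([
  [[-0.03, 0.01, 0, 0, 0, 0], [-0.06, 0.02, 0, 0, 0, 0], [-0.1, 0.02, 0, 0, 0, 0], [-0.14, 0.02, 0, 0, 0, 0], [-0.17, 0.02, 0, 0, 0, 0], [-0.2, 0.02, 0, 0, 0, 0], [-0.2, 0.02, 0, 0, 0, 0]],
])

```text
time_s: 13.65
position: [0.4791, -0.1603, 0.1357]
tool_rot: [[-0.0, -0.98, -0.199], [-0.0, -0.199, 0.98], [-1.0, 0.0, -0.0]]
ft_force: [-2.2, -1.8, 4.8]
grip_width: 0.0109
```

```bash
python3 -c "
from h import *
st()"
```

```text
t 13.65 p [ 0.4791 -0.1603  0.1357] yaw -168.51 tilt [-1.e-04 -3.e-04 -1.e+00] f [-2.23 -1.77  4.75] tq [-0.325  0.416  0.058] w 0.0109 q6 136.6
```

arm_command([
  [[-0.03, 0, 0, 0, 0, 0], [-0.06, 0, 0, 0, 0, 0], [-0.09, 0, 0, 0, 0, 0], [-0.12, 0, 0, 0, 0, 0], [-0.12, 0, 0, 0, 0, 0]],
])

```text
time_s: 14.15
position: [0.4791, -0.1603, 0.1387]
tool_rot: [[-0.0, -0.98, -0.199], [-0.0, -0.199, 0.98], [-1.0, 0.0, -0.0]]
ft_force: [-1.0, -2.6, 2.7]
grip_width: 0.0111
```

```bash
python3 -c "
from h import *
st()"
```

```text
t 14.15 p [ 0.4791 -0.1603  0.1387] yaw -168.51 tilt [-0.e+00 -2.e-04 -1.e+00] f [-1.02 -2.65  2.72] tq [-0.528  0.336  0.009] w 0.0111 q6 136.6
```

arm_command([
  [[0, 0, 0, 0, 0, 0], [0, 0, 0, 0, 0, 0], [0, 0, 0, 0, 0, 0], [0, 0, 0, 0, 0, 0], [0, 0, 0, 0, 0, 0]],
], jaw=1, newtons=20)

```text
time_s: 14.65
position: [0.4791, -0.1603, 0.1387]
tool_rot: [[0.0, -0.98, -0.199], [-0.0, -0.199, 0.98], [-1.0, -0.0, -0.0]]
ft_force: [-2.3, -2.7, 2.8]
grip_width: 0.0109
```

arm_command([
  [[0, 0, 0, 0, 0, 0], [0, 0, 0, 0, 0, 0], [0, 0, 0, 0, 0, 0], [0, 0, 0, 0, 0, 0], [0, 0, 0, 0, 0, 0], [0, 0, 0, 0, 0, 0], [0, 0, 0, 0, 0, 0], [0, 0, 0, 0, 0, 0], [0, 0, 0, 0, 0, 0]],
], jaw=0.3)

```text
time_s: 15.55
position: [0.4791, -0.1602, 0.1386]
tool_rot: [[0.0, -0.98, -0.199], [-0.0, -0.199, 0.98], [-1.0, -0.0, -0.0]]
ft_force: [0.2, 0.0, 0.2]
grip_width: 0.0598
```

```bash
python3 -c "
from h import *
st()"
```

```text
t 15.55 p [ 0.4791 -0.1602  0.1386] yaw -168.51 tilt [ 0. -0. -1.] f [0.21 0.03 0.24] tq [0.047 0.028 0.003] w 0.0598 q6 136.6
```

Released with no remaining contact force. I'll retreat straight up, swing the arm aside for a view, and check.

arm_command([
  [[-0.5, 0, 0, 0, 0, 0], [-1.5, 0, 0, 0, 0, 0], [-3, 0, 0, 0, 0, 0], [-4.5, 0, 0, 0, 0, 0], [-5, 0, 1, 0, 0, 0], [-5, 0, 2.5, 0, 0, 0], [-5, 0, 4, 0, 0, 0], [-5, 0, 5.5, 0, 0, 0], [-5, 0, 7, 0, 0, 0], [-5, 0, 7, 0, 0, 0]],
])

```text
time_s: 16.55
position: [0.443, 0.0145, 0.2639]
tool_rot: [[-0.0, -0.979, -0.203], [0.001, -0.203, 0.979], [-1.0, -0.0, 0.001]]
ft_force: [0.1, -0.4, -0.4]
grip_width: 0.06
```

```bash
python3 - <<'E'
from h import *
st();grab('scene','scene4.png');grab('top','top4.png')
c=(.4795,-.16)
bx=[(box(c,101.8,.04,.012,.114,.150),(0,0,255)),(box(c,11.8,.076,.076,.092,.092),(0,255,0))]
overlay(load('scene4'),bx,(195,165),60,6.5,'pics/a.png');overlay(load('top4'),bx,(265,178),60,6.5,'pics/b.png')
a,b=cv2.imread('pics/a.png'),cv2.imread('pics/b.png');cv2.imwrite('pics/c4.png',np.hstack([a,b]))
E
```

```text
t 16.55 p [0.443  0.0145 0.2639] yaw -168.28 tilt [-0.e+00  8.e-04 -1.e+00] f [ 0.11 -0.4  -0.38] tq [-0.018  0.025 -0.037] w 0.06 q6 154.8
```

View pics/c4.png

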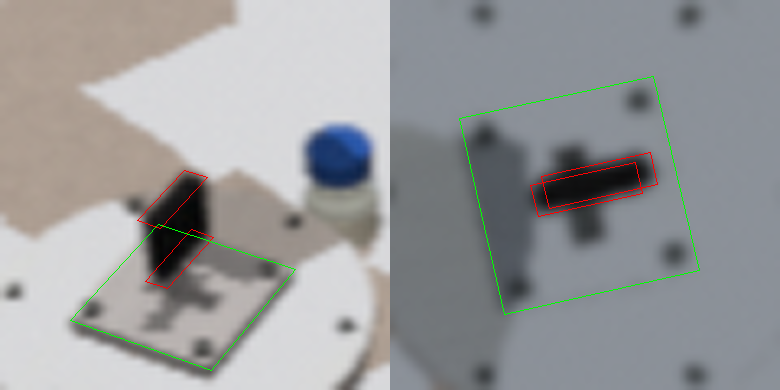

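The wing is crosswise to the slot and upright at the seated height: it matches the predicted box in both views, within 1–2 mm. I'm handing in.

```bash
python3 -c "
from h import *
print(np.abs(sensors.observe()['qvel']).max()); print(workorder.close_job())"
```

```text
1.926081050350938
the job is handed in; nothing more can be done
None
```

I took the T-bolt from the parking block and passed its head through the slot. I pressed it down about 24 mm, turned it 90° clockwise, let the spring lift it, released it and handed the job in at about 16.6 s of the 70 s allowed. `close_job` gives no verdict, so the result is judged only from the checks below.

- **Forces:** The push on the way down matched the spring (3.4 N and 9.4 N measured, about 3.7 N and 9.7 N expected). The highest vertical reading I took was 11.8 N, with a brief side load of about 4.6 N at the end of the turn. That load eased as the bolt lifted.
- **Release:** After I opened the jaws, the wrist force was about 0.2 N.
- **Last pictures:** Both views show the wing upright and crosswise to the slot, within 1–2 mm of where a seated bolt should be. The offset was slightly more in the scene view, about what the calibration allows.
- **Not checked:** I did not measure the head's depth in the pocket directly. At release it was within about 0.5 mm of seated, worked out from the tool height. I did not measure the other bench items, though no contact was felt. The arm was still settling at about 2°/s when I handed in, clear of everything.

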